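# Load a vial rack through the autosampler's flap

### The job

Load the blue rack into the free lane of the autosampler: stand it on the loading tray outside the free lane's flap, its vials towards the flap and its pull tab outwards, then push it in through the flap until it is fully home against the stop and the flap has fallen shut behind its vials. Keep the rack upright, and leave the other racks and everything else on the bench where they are.

Things in the scene. Friction and masses are not known exactly. Their poses are not given: they have to be found in the camera images.
- autosampler: Autosampler, fixed: grey base 340 deep, 300 wide, clear hood 306 high, black front with two ports, aluminium loading tray before it (x -200 to 0, y -95 to 95). Origin on the bench in the plane of the ports, midway between the lanes; x points in along the lanes, y left looking in, z up. Free lane at y -45, used lane at y +45. Tray top and lane floor inside: 18 above the bench.
- free_lane (a point): Mid-point of the free lane's floor on the loading tray, 100 outside the port; axes as the autosampler's. The lane runs between two steel guides 9 high and 4 thick, 46 apart at the port and inside, widening evenly to 60 at the outer end (190 outside the port).
- free_port (a point): Middle of the free port's sill, on the lane floor in the plane of the ports; axes as the autosampler's. Port 56 wide, 70 high, closed by an amber flap; black front above it. A stop 174 inside meets the rack's front end.
- visor_edge (a point): Lower front edge of the clear splash visor, above the free lane: 45 outside the port, 120 over the lane floor (underside). The visor is level, 300 wide, and the hood's front rises behind it, so right before the port there is room only for a tool leaning outwards.
- free_home (a point): Where the blue rack's middle (rack_blue_mid) is when the rack is fully home in the free lane: 117 inside the port, 21 over the lane floor; axes as the autosampler's. The lip's outer face is then 24 outside the port, under the visor.
- flap (a joint): Free lane's amber flap, 52 wide, 53 high, 60 g, hung by its top edge 66 over the lane floor, lower edge 13 over it. 0 = hanging shut, up to 1.5 rad swung inwards; no spring, falls shut. The rack's front pushes it open, it rides on the caps and drops only when the rack is within about 8 of home. The tab passes under the shut flap.
- rack_blue_mid (a point): Blue rack, 0.2 to 0.45 kg, loose: body 114 long, 40 wide, 42 high, four blue caps up to 54. A tab 28 wide, 4 thick runs 84 back from the body along the floor to an upturned lip 32 wide, 34 high, 5 thick; 198 overall. This point: middle of the body, 21 over its underside. x to the front (away from the tab), y across, z up. Grip across the body.
- rack_blue_lip (a point): Middle of the outer face of the blue rack's lip, 17 above the rack's underside, 141 behind the body's middle. Same axes as the rack.
- rack_grey_mid (a point): A spare grey rack with white caps on the bench, same shape as the blue one; leave alone. Point and axes as for the blue rack.
- rack_used_mid (a point): The grey rack with white caps already home in the used lane, its lip outside the port; leave alone. Point and axes as for the blue rack.
- acid_bottle: Loose amber bottle, 72 across, 170 high, red cap; origin under its centre. Leave alone.
- standard_jar: Loose white jar, 60 across, 85 high; origin under its centre. Leave alone.
- beaker: Loose glass beaker, 72 across, 90 high; origin under its centre. Leave alone.
Mind the look-alikes: they are no part of the job. Several things look just like the part that bears rack_blue_mid: the one meant starts farthest to the robot's right.

How it is judged (in metres and radians):
On the way, in this order (a step that is already met when the one before it is completed fails the run):
1. the blue rack stands on the loading tray in the free lane, body outside the shut flap, front towards it (x of rack_blue_mid in the frame of autosampler between -0.2 and -0.045 m and x of rack_blue_lip in the frame of autosampler below -0.17 m and y of rack_blue_mid in the frame of free_home between -0.012 and 0.012 m and z of rack_blue_mid in the frame of free_home between -0.004 and 0.006 m and value of joint flap below 0.3 rad), for 0.2 s.
2. the blue rack goes in through the free lane's flap, holding it open (value of joint flap above 0.6 rad and x of rack_blue_mid in the frame of autosampler above 0 m and y of rack_blue_mid in the frame of free_home between -0.008 and 0.008 m), for 0.05 s.
At the end, for the whole second after the job is handed in: The blue rack is at rest, upright (within 0.06 rad) in the free lane, its middle within 5 mm of home along the lane, 6 mm across it and 4 mm in height, and the free lane's flap hangs shut (under 0.1 rad) (x of rack_blue_mid in the frame of free_home between -0.005 and 0.004 m and y of rack_blue_mid in the frame of free_home between -0.006 and 0.006 m and z of rack_blue_mid in the frame of free_home between -0.004 and 0.004 m and angle between rack_blue_mid's own z axis and vertical below 0.06 rad and value of joint flap below 0.1 rad and linear speed of rack_blue below 0.01 m/s); the robot touches nothing.
It fails at once if the blue rack is tipped more than about 35 degrees (angle between rack_blue_mid's own z axis and vertical above 0.6 rad).
It fails at once if the spare grey rack is moved by more than 30 mm (distance of rack_grey_mid from where it was at the start of the episode above 0.03 m).
It fails at once if the rack in the used lane is moved by more than 10 mm (distance of rack_used_mid from where it was at the start of the episode above 0.01 m).
It fails at once if the bottle, jar or beaker is moved by more than 30 mm (distance of any of acid_bottle, standard_jar, beaker from where it was at the start of the episode above 0.03 m).
It also fails if it takes over 53 s, if anything falls off the work surface, if the arm or the gripper's body presses on something with over 40 N, if the wrist force passes 120 N, or if a joint passes its speed limit or range.

### The arm

A 6-joint arm with a two-finger parallel gripper is mounted at the origin on the work surface. World frame = base frame: x ahead of the robot, y to its left, z up, the work surface at z = 0. Lengths are in m, angles in degrees, forces in N, time in s.
With the tool pointing down it reaches from about 0.3 to 0.75 m from the base axis. Payload 8.5 kg.
Tool frame: the origin (TCP) lies on the centre line of the jaws, within the pads' length; the fingertips stand 19 mm ahead of it and the grasp point (between the pads) is the TCP; z points along the fingers, y is the line along which they close (so a half turn about z gives the same grasp; the last joint's range is limited). The gripper opens to 88 mm and grips with 3 to 60 N. Pads are 18 mm wide; open, the fingers measure 123 mm over their backs; the gripper's body (75 mm by 187 mm) begins 45 mm behind the grasp point.
Start: joints at [51.033, 21.807, 74.336, -0, 83.858, -12.336], TCP at [0.247, 0.492, 0.258] pointing down, gripper open.
Joint ranges: [-178.18, 178.18], [-50.72, 133.34], [12.68, 142.11], [-81.47, 261.47], [9.98, 163.14], [-165.26, 165.26]. Speed limits (degrees/s): [136.94, 136.94, 180, 180, 180, 180].

### API

Orientations are given as a 3x3 rotation matrix whose columns are the frame's x, y, z axes.
In Python, from cell import arm gives the robot as it stands. The module is installed in compiled form; this text tells all that it offers.
- The arm moves only by the tool move_arm, never from a script. Its argument "rows" is text: rows parted by semicolons, each of 7 numbers parted by spaces: the shift along the world's x, y, z in m, then the turn, a rotation vector about the world's x, y, z in rad, then the opening in per cent of the stroke, from 0 (shut) to 100 (fully open). A call has 1 to 12 rows; each row shifts and turns the commanded pose from where the row before left it; what a row does not reach is not made up. A row lasts 1/10 s, in which the tool goes at most 50 mm and 8.59 degrees, less where a joint would pass 70% of its speed; a pose out of reach is approached as far as the arm can. A call with a gripper value outside its range is refused whole. The fingers move at their own pace and stop on an object; "force" is the grip in N (left out, the last holds). Time passes only in rows, so rows that do not move let the fingers close. It gives the time, the measured TCP pose, the force, the opening and the grip force at its end, in the units of the state.
- arm.observe(): the state, without advancing time (a new reading comes with each control period).
- arm.camera(name): name is "side" or "top"; returns a dict with "image" (480x640x3 uint8, red, green, blue), "fx", "fy", "cx", "cy" (pixels), "k1" (the pictures are not rectified: a ray, as slopes to the right and down, at radius r is drawn at 1 + k1 r^2 times it, then the intrinsics apply), "R" (3x3) and "t" (3): a world point X has camera coordinates R X + t. Camera axes: x right, y down, z forward; pixel columns grow to the right and rows downward; lengths in m; the calibration is good to about 2 mm. A picture is of the moment at which its call begins. There is no depth.
- arm.finish_job(): hands the job in; it is judged then, once.
The state is a dict: "time": time; "qpos": joint angles; "qd": joint speeds; "joint_efforts": joint torques, N m; "position": TCP position; "tcp_rot": TCP orientation; "ft_force": force on the tool from outside, world axes, zero at the start; "ft_torque": the same for the moment, N m; "grip_width": opening from 0.0 (shut) to 1.0 (fully open); "grasp_force": force on a finger pad.
Only numpy, scipy, OpenCV 4.12 (cv2) and the standard library are available. Lean on these libraries where they do the work, as an engineer would, in place of code of your own. Each camera call takes 0.05 s, during which the arm holds its last target. There are 200 camera calls.

## Working session

There is one attempt and no reset: what is moved stays moved. The work goes in short steps, Python scripts to look and compute and a tool call to move; the robot and the scene stay as the last step left them, time stands still between calls to the robot, and variables do not carry over. Pictures are saved under pics/ and viewed, at most 10 in all, crops included, and the job is handed in when it is done.

Besides the shell and the picture viewer there is one more tool, called after "Request:" by a JSON object that holds its "api" and its "payload", one argument or row to a line. move_arm: Moves the arm, as the interface text tells. Its arguments: {"type":"object","properties":{"rows":{"type":"string"},"force":{"type":"number"}},"required":["rows"]}

```bash
mkdir -p pics
cat > h.py <<'E'
import numpy as np, cv2, pickle
from cell import arm
def snap(n,tag):
    c=arm.camera(n); cv2.imwrite(f"pics/{n}_{tag}.png",c["image"][:,:,::-1]); pickle.dump(c,open(f"{n}_{tag}.pkl","wb")); return c
def ld(n,tag): return pickle.load(open(f"{n}_{tag}.pkl","rb"))
def ray(c,u,v):
    K=np.array([[c["fx"],0,c["cx"]],[0,c["fy"],c["cy"]],[0,0,1.]])
    p=cv2.undistortPoints(np.array([[[u,v]]],float),K,np.array([c["k1"],0,0,0.]))[0,0]
    R=np.array(c["R"]);t=np.array(c["t"]); d=R.T@np.array([p[0],p[1],1]); return -R.T@t,d/np.linalg.norm(d)
def plane(c,u,v,z):
    o,d=ray(c,u,v); return o+d*(z-o[2])/d[2]
def tri(c1,p1,c2,p2):
    o1,d1=ray(c1,*p1);o2,d2=ray(c2,*p2)
    A=np.array([d1,-d2]).T; s=np.linalg.lstsq(A,o2-o1,rcond=None)[0]
    a=o1+s[0]*d1;b=o2+s[1]*d2; return (a+b)/2,np.linalg.norm(a-b)
def proj(c,X):
    K=np.array([[c["fx"],0,c["cx"]],[0,c["fy"],c["cy"]],[0,0,1.]])
    rv=cv2.Rodrigues(np.array(c["R"]))[0]
    return cv2.projectPoints(np.atleast_2d(np.array(X,float)),rv,np.array(c["t"],float),K,np.array([c["k1"],0,0,0.]))[0][:,0]
E
python3 - <<'E'
from h import *
for n in("side","top"):
    c=snap(n,"0"); print(n,c["fx"],c["k1"],np.round(c["R"],3).tolist(),np.round(-np.array(c["R"]).T@c["t"],3))
E
```

```text
side 434.41027467210506 -0.018004402546491424 [[-0.402, 0.916, 0.003], [0.711, 0.314, -0.629], [-0.577, -0.251, -0.777]] [1.101 0.334 0.839]
top 567.1864108167426 -0.1459151998202763 [[0.008, -1.0, 0.0], [-0.998, -0.008, -0.06], [0.06, 0.0, -0.998]] [0.456 0.089 1.512]
```

View pics/side_0.png

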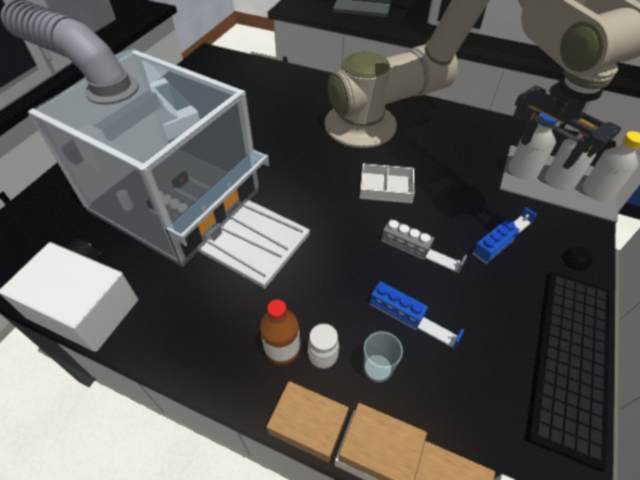

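View pics/top_0.png

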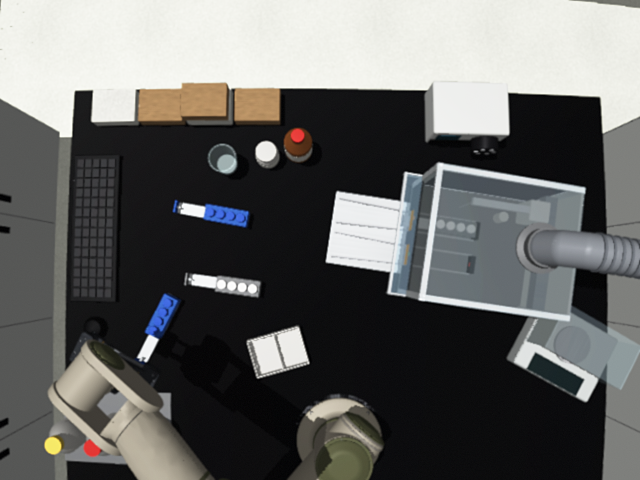

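The side and top views show two blue racks. A is at top (227,215) / side (400,305), B at top (160,320) / side (497,240). World -y (the robot's right) points right in the top view, so A fits "farthest to the robot's right". The tray is at top (365,232), and the lanes run in towards the right.

Run:
```python
from h import *
s=ld("side","0")["image"];t=ld("top","0")["image"]
f=lambda im,x,y,w,h:cv2.resize(im[y:y+h,x:x+w],(400,300),interpolation=cv2.INTER_CUBIC)
o=np.vstack([np.hstack([f(t,160,180,100,75),f(s,360,275,112,84)]),np.hstack([f(t,320,180,100,75+20),f(s,170,180,150,112)])])
cv2.imwrite("pics/crop0.png",o[:,:,::-1])
for n in("top","side"):
    c=ld(n,"0");im=cv2.cvtColor(c["image"],cv2.COLOR_RGB2HSV)
    m=cv2.inRange(im,(105,130,60),(125,255,255))
    k,l,st,ce=cv2.connectedComponentsWithStats(m)
    for i in range(1,k):
        if st[i,4]>15: print(n,st[i],ce[i].round(1), cv2.boxPoints(cv2.minAreaRect(np.argwhere(l==i)[:,::-1].astype(np.int32))).round(1).tolist())
    m=cv2.inRange(im,(0,0,150),(180,40,255)); 
    k,l,st,ce=cv2.connectedComponentsWithStats(m)
    for i in range(1,k):
        if st[i,4]>60 and (320<ce[i][0]<410 if n=="top" else 170<ce[i][0]<320) and 150<ce[i][1]<300: print(n,"W",st[i],ce[i].round(1),cv2.boxPoints(cv2.minAreaRect(np.argwhere(l==i)[:,::-1].astype(np.int32))).round(1).tolist())
```

```text
top [172 200   6  13  52] [174.8 206.2] [[171.6999969482422, 211.8000030517578], [173.5, 199.5], [177.60000610351562, 200.10000610351562], [175.8000030517578, 212.39999389648438]]
top [203 203  46  25 757] [226.  215.1] [[202.1999969482422, 219.89999389648438], [205.1999969482422, 202.6999969482422], [249.1999969482422, 210.39999389648438], [246.1999969482422, 227.60000610351562]]
top [144 293  35  45 797] [161.7 315.5] [[143.39999389648438, 332.20001220703125], [163.60000610351562, 291.79998779296875], [180.0, 300.0], [159.8000030517578, 340.3999938964844]]
top W [ 326  172   97  124 5373] [367.5 231.8] [[322.29998779296875, 284.29998779296875], [339.5, 162.39999389648438], [422.1000061035156, 174.10000610351562], [404.8999938964844, 296.0]]
side [541 114  15  11  80] [548.  118.6] [[539.4000244140625, 117.19999694824219], [541.5999755859375, 112.80000305175781], [556.0, 120.0], [553.7999877929688, 124.4000015258789]]
side [627 187  13  19 131] [635.1 197.9] [[627.0, 187.0], [639.0, 187.0], [639.0, 205.0], [627.0, 205.0]]
side [521 207  17  16 118] [529.5 213.3] [[520.0, 214.0], [52
[... 223 characters left out ...]
484.0, 264.6000061035156]]
side [ 370  280   59   48 1359] [398.1 303. ] [[366.70001220703125, 300.6000061035156], [379.20001220703125, 278.1000061035156], [429.3999938964844, 306.0], [416.8999938964844, 328.5]]
side [453 328  12  21  83] [459.  336.5] [[451.0, 347.0], [461.0, 327.0], [465.0, 329.0], [455.0, 349.0]]
side W [167 150 100  87 542] [219.9 196.8] [[166.5, 227.39999389648438], [257.70001220703125, 145.8000030517578], [269.29998779296875, 158.6999969482422], [178.0, 240.3000030517578]]
side W [ 201  201  108   84 4535] [255.8 241.8] [[199.8000030517578, 249.1999969482422], [233.6999969482422, 187.89999389648438], [309.29998779296875, 229.6999969482422], [275.29998779296875, 291.0]]
```

View pics/crop0.png

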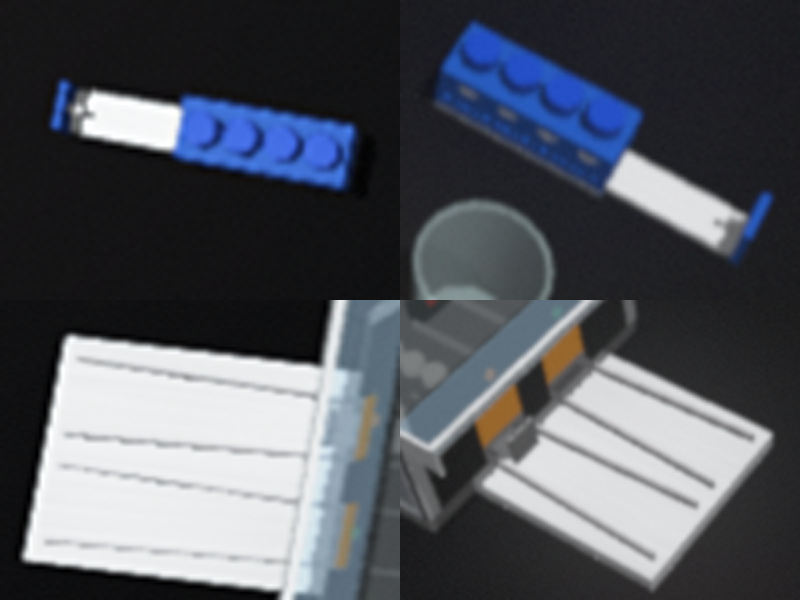

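The crop shows rack A with four blue caps, white tab and blue lip, and the lip is on the left in the top view. The tray's free lane is the one nearest the robot: in the other lane the grey lip of the used rack stands outside the port. Next come the measurements.

```bash
cat > meas.py <<'E'
from h import *
def fitline(P):
    vx,vy,x,y=cv2.fitLine(np.array(P,np.float32),cv2.DIST_HUBER,0,.01,.01).ravel(); return np.array([x,y]),np.array([vx,vy])
def inter(a,b):
    s=np.linalg.solve(np.array([a[1],-b[1]]).T,b[0]-a[0]); return a[0]+s[0]*a[1]
def edge(g,p,q,half=6,n=40):   # subpixel strongest step along normal between p,q
    p,q=np.array(p,float),np.array(q,float);d=(q-p)/np.linalg.norm(q-p);nn=np.array([-d[1],d[0]]);o=np.arange(-half,half+.01,.25);P=[]
    for s in np.linspace(.08,.92,n):
        b=p+(q-p)*s; X=(b[0]+o*nn[0]).astype(np.float32);Y=(b[1]+o*nn[1]).astype(np.float32)
        v=cv2.remap(g,X[None],Y[None],cv2.INTER_LINEAR)[0]; w=np.abs(np.gradient(cv2.GaussianBlur(v[None],(9,1),0)[0]))**2
        P.append(b+nn*(o@w/w.sum()))
    return fitline(P)
E
python3 - <<'E'
from meas import *
T=ld("top","0");S=ld("side","0")
gt=cv2.cvtColor(T["image"],cv2.COLOR_RGB2GRAY).astype(np.float32);gs=cv2.cvtColor(S["image"],cv2.COLOR_RGB2GRAY).astype(np.float32)
A,B=(336.25,191.1),(325.5,262.3)
te=edge(gt,A,B,4);tu=edge(gt,A,(400,200),3);tl=edge(gt,B,(388,272),3)
a,b=inter(te,tu),inter(te,tl)
C,D=(308.7,230.4),(265.6,287.5)   # side: near-robot corner C, far D
se=edge(gs,D,C,3)
print("top corners",a,b)
print("tri far",tri(T,a,S,D),"near",tri(T,b,S,C))
pa,pb=plane(T,*a,.018),plane(T,*b,.018)
print("planes top",pa,pb,np.linalg.norm(pa-pb)," side",plane(S,*D,.018),plane(S,*C,.018))
eu=plane(T,398,(tu[0]+tu[1]*(398-tu[0][0])/tu[1][0])[1],.018);el=plane(T,385,(tl[0]+tl[1]*(385-tl[0][0])/tl[1][0])[1],.018)
for nm,v in(("edge-normal",np.array([-(pb-pa)[1],(pb-pa)[0]])),("far side",(eu-pa)[:2]),("near side",(el-pb)[:2])):
    print(nm,np.degrees(np.arctan2(v[1],v[0])))
# rack A: caps/body top quad & lip
f=lambda x,y:(160+x/4,180+y/4)
fs=lambda x,y:(360+(x-400)/400*112,275+y/300*84)
pts={"bodyback_far":((183,95),(640,112)) ,"bodyfront_far":((354,125),(475,22)),"liptop_far":((65,82),(768,195)),"cap4":((321,150),(480,48)),"cap1":((200,128),(606,112)),"cap2":((243,135),(566,90)),"cap3":((284,145),(522,68))}
for k,(p,q) in pts.items(): print(k,[np.round(x,4) for x in tri(T,f(*p),S,fs(*q))], plane(T,*f(*p),.054))
o=arm.observe();print(o["position"],np.round(o["tcp_rot"],3).tolist(),o["grip_width"],o["time"])
E
```

```text
top corners [335.78253 190.55928] [325.0567  262.00827]
tri far (array([0.66354813, 0.01426022, 0.00392155]), np.float64(0.0042463622184302895)) near (array([0.47356239, 0.03893109, 0.00896489]), np.float64(0.002735909674805816))
planes top [0.66257784 0.01307688 0.018     ] [0.47292854 0.04048653 0.018     ] 0.19161979747667335  side [0.67011003 0.02159695 0.018     ] [0.48088137 0.04088364 0.018     ]
edge-normal -98.2239025985065
far side -98.22422086418624
near side -98.24746382953055
bodyback_far [array([0.6164, 0.3539, 0.0837]), np.float64(0.0142)] [0.62093146 0.35220199 0.054     ]
bodyfront_far [array([0.5967, 0.2476, 0.0819]), np.float64(0.0209)] [0.60204249 0.24039269 0.054     ]
liptop_far [array([0.6271, 0.4334, 0.066 ]), np.float64(0.0119)] [0.62910061 0.43012876 0.054     ]
cap4 [array([0.5863, 0.2626, 0.0466]), np.float64(0.0003)] [0.58566751 0.26155349 0.054     ]
cap1 [array([0.5998, 0.3428, 0.0482]), np.float64(0.0023)] [0.59946919 0.34062668 0.054     ]
cap2 [array([0.5951, 0.3159, 0.0478]), np.float64(0.0051)] [0.59508207 0.31245969 0.054     ]
cap3 [array([0.5892, 0.2884, 0.0453]), np.float64(0.0032)] [0.58875294 0.28564562 0.054     ]
[0.24640893 0.49146983 0.25722118] [[-0.894, 0.448, -0.001], [0.448, 0.894, -0.001], [0.0, -0.001, -1.0]] 1.0007393426470625 0.1
```

Run:
```python
from h import *
T=ld("top","0");S=ld("side","0")
print("beaker rim",plane(T,222,157,.09),plane(T,222,173,.09),plane(T,222,173,.0),tri(T,(222,157),S,(382,347)))
print("jar",plane(T,266,154,.085))
print("lane outer centre",plane(T,333,244.3,.027),"pred",.5218,.0233)
c=plane(T,174.8,206.2,.034);print("lip",c, "angle caps",np.degrees(np.arctan2(.2616-.3406,.5857-.5995)),"lip-mid",np.degrees(np.arctan2(.3-c[1],.592-c[0])),np.hypot(.3-c[1],.592-c[0]))
```

```text
beaker rim [0.73699122 0.3067596  0.09      ] [0.6957196 0.3058454 0.09     ] [0.71086157 0.3195469  0.        ] (array([0.73663752, 0.30631368, 0.09197858]), np.float64(0.0002946683507848031))
jar [0.74612633 0.19484914 0.085     ]
lane outer centre [0.51937426 0.0202331  0.027     ] pred 0.5218 0.0233
lip [0.61630666 0.43830881 0.034     ] angle caps -99.90865176541479 lip-mid -99.9674876904376 0.14042841844965215
```

Request:
{"api": "move_arm", "payload": {
  "rows": "0.0288 -0.016 0 0 0 -0.1068 100;0.0288 -0.016 0 0 0 -0.1068 100;0.0288 -0.016 0 0 0 -0.1068 100;0.0288 -0.016 0 0 0 -0.1068 100;0.0288 -0.016 0 0 0 -0.1068 100;0.0288 -0.016 0 0 0 -0.1068 100;0.0288 -0.016 0 0 0 -0.1068 100;0.0288 -0.016 0 0 0 -0.1068 100;0.0288 -0.016 0 0 0 -0.1068 100;0.0288 -0.016 0 0 0 -0.1068 100;0.0288 -0.016 0 0 0 -0.1068 100;0.0288 -0.016 0 0 0 -0.1068 100"
}}

```text
time: 1.3
position: [0.5931, 0.2988, 0.2573]
tcp_rot: [[0.179, 0.984, -0.001], [0.984, -0.179, -0.0], [-0.0, -0.001, -1.0]]
ft_force: [0.8, 0.8, -0.1]
grip_width: 1.0
grasp_force: 0.0
```

Request:
{"api": "move_arm", "payload": {
  "rows": "-0.001 0.0012 -0.045 0 0 0 100;0 0 -0.045 0 0 0 100;0 0 -0.045 0 0 0 100;0 0 -0.035 0 0 0 100;0 0 -0.025 0 0 0 100;0 0 -0.015 0 0 0 100;0 0 -0.012 0 0 0 100;0 0 0 0 0 0 100"
}}

```text
time: 2.1
position: [0.5908, 0.3008, 0.0347]
tcp_rot: [[0.175, 0.985, -0.002], [0.985, -0.175, -0.001], [-0.001, -0.001, -1.0]]
ft_force: [0.3, -0.2, -0.8]
grip_width: 0.998
grasp_force: 0.0
```

Request:
{"api": "move_arm", "payload": {
  "rows": "0 0 0 0 0 0 60;0 0 0 0 0 0 30;0 0 0 0 0 0 30;0 0 0 0 0 0 30;0 0 0 0 0 0 30;0 0 0 0 0 0 30;0 0 0 0 0 0 30;0 0 0 0 0 0 30",
  "force": 25
}}

```text
time: 2.9
position: [0.5914, 0.3008, 0.0359]
tcp_rot: [[0.175, 0.985, 0.001], [0.985, -0.175, 0.0], [0.0, 0.001, -1.0]]
ft_force: [2.2, -0.0, 1.2]
grip_width: 0.454
grasp_force: 25.0
```

Request:
{"api": "move_arm", "payload": {
  "rows": "0 0 0.02 0 0 0 30;0 0 0.04 0 0 0 30;0 0 0.04 0 0 0 30;-0.0081 -0.0352 0 0 0 0.003 30;-0.0081 -0.0352 0 0 0 0.003 30;-0.0081 -0.0352 0 0 0 0.003 30;-0.0081 -0.0352 0 0 0 0.003 30;-0.0081 -0.0352 0 0 0 0.003 30;-0.0081 -0.0352 0 0 0 0.003 30;-0.0081 -0.0352 0 0 0 0.003 30;-0.0081 -0.0352 0 0 0 0.003 30;-0.0081 -0.0352 0 0 0 0.003 30"
}}

```text
time: 4.1
position: [0.5172, -0.0171, 0.1353]
tcp_rot: [[0.148, 0.989, -0.001], [0.989, -0.148, 0.0], [0.0, -0.001, -1.0]]
ft_force: [1.5, 0.2, -3.5]
grip_width: 0.451
grasp_force: 25.0
```

Request:
{"api": "move_arm", "payload": {
  "rows": "-0.0081 -0.0352 0 0 0 0.003 30;0 0 0 0 0 0 30;0 0 0 0 0 0 30"
}}

```text
time: 4.4
position: [0.5097, -0.0514, 0.1354]
tcp_rot: [[0.147, 0.989, -0.001], [0.989, -0.147, 0.001], [0.001, -0.001, -1.0]]
ft_force: [0.0, 0.8, -3.3]
grip_width: 0.45
grasp_force: 25.0
```

Run:
```python
from h import *
s=snap("side","1")["image"];t=snap("top","1")["image"]
f=lambda im,x,y,w,h:cv2.resize(im[y:y+h,x:x+w],(400,400),interpolation=cv2.INTER_CUBIC)
cv2.imwrite("pics/crop1.png",np.hstack([f(t,290,170,130,130),f(s,190,150,150,150)])[:,:,::-1])
```

```text
(no output)
```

View pics/crop1.png

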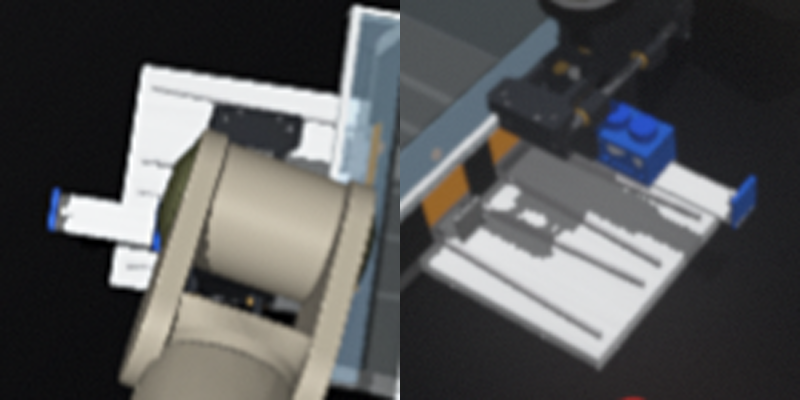

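Run:
```python
from meas import *
T=ld("top","1");S=ld("side","1")
for n,c,lo in(("top",T,(295,220,330,260)),("side",S,(440,200,480,240))):
    im=cv2.cvtColor(c["image"],cv2.COLOR_RGB2HSV);m=cv2.inRange(im,(105,130,60),(125,255,255))
    k,l,st,ce=cv2.connectedComponentsWithStats(m)
    for i in range(1,k):
        if st[i,4]>15 and (n=="side" or st[i,0]>250): print(n,st[i],ce[i].round(1),plane(c,*ce[i],.1175))
print("pred lip",.530,.088)
print("lane outer mid side",plane(S,294.9,240.1,.027), "tri",tri(T,(333,244.3),S,(294.9,240.1)))
```

```text
top [305 231   5  14  42] [306.7 237.5] [0.53180196 0.08928549 0.1175    ]
side [540 111  18  16 221] [548.4 118.7] [-0.0792414   0.51710433  0.1175    ]
side [627 187  13  19 131] [635.1 197.9] [0.15768703 0.73307911 0.1175    ]
side [264 188  30  31 590] [278.5 202.2] [ 0.50750996 -0.02128589  0.1175    ]
side [521 207  17  16 119] [529.5 213.4] [0.30997689 0.51012782 0.1175    ]
side [315 215   9  21 108] [318.9 223.6] [0.52928148 0.08895923 0.1175    ]
side [ 473  219   46   43 1005] [496.  239.8] [0.41814167 0.45318703 0.1175    ]
pred lip 0.53 0.088
lane outer mid side [0.52850895 0.0264066  0.027     ] tri (array([0.51954225, 0.02049711, 0.01377905]), np.float64(0.0019213796757172048))
```

Request:
{"api": "move_arm", "payload": {
  "rows": "0.003 0.015 -0.02 0 0 0 30;0 0 -0.025 0 0 0 30;0 0 -0.015 0 0 0 30;0 0 -0.008 0 0 0 30;0 0 -0.006 0 0 0 30;0 0 0 0 0 0 30"
}}

```text
time: 5.1
position: [0.5131, -0.0358, 0.0615]
tcp_rot: [[0.144, 0.99, -0.0], [0.99, -0.144, 0.0], [0.0, -0.001, -1.0]]
ft_force: [0.8, 0.4, -3.7]
grip_width: 0.452
grasp_force: 25.0
```

Request:
{"api": "move_arm", "payload": {
  "rows": "0 0 -0.003 0 0 0 30;0 0 -0.002 0 0 0 30;0 0 0 0 0 0 30"
}}

```text
time: 5.4
position: [0.5132, -0.0362, 0.0569]
tcp_rot: [[0.145, 0.989, 0.0], [0.989, -0.145, -0.0], [-0.0, 0.0, -1.0]]
ft_force: [-0.2, 0.4, -3.8]
grip_width: 0.451
grasp_force: 25.0
```

Request:
{"api": "move_arm", "payload": {
  "rows": "0 0 -0.002 0 0 0 30;0 0 -0.002 0 0 0 30;0 0 0 0 0 0 30"
}}

```text
time: 5.7
position: [0.5133, -0.0362, 0.0539]
tcp_rot: [[0.145, 0.989, 0.001], [0.989, -0.145, -0.0], [-0.0, 0.001, -1.0]]
ft_force: [-2.9, 0.3, 10.8]
grip_width: 0.45
grasp_force: 25.0
```

Request:
{"api": "move_arm", "payload": {
  "rows": "0 0 0 0 0 0 70;0 0 0 0 0 0 70;0 0 0 0 0 0 70;0 0 0 0 0 0 70;0 0 0.02 0 0 0 70;0 0 0.04 0 0 0 70;0.005 0.035 0.03 0 0 0 70;0.006 0.045 0.02 0 0 0 70;0.006 0.045 0.02 0 0 0 70;0.006 0.045 0 0 0 0 30;0.003 0.02 0 0 0 0 0;0 0 0 0 0 0 0"
}}

```text
time: 6.9
position: [0.539, 0.1562, 0.1826]
tcp_rot: [[0.142, 0.99, 0.0], [0.99, -0.142, 0.0], [0.0, 0.0, -1.0]]
ft_force: [0.3, -0.6, -0.6]
grip_width: 0.454
grasp_force: 0.0
```

Run:
```python
from h import *
s=snap("side","2")["image"];t=snap("top","2")["image"]
f=lambda im,x,y,w,h:cv2.resize(im[y:y+h,x:x+w],(400,400),interpolation=cv2.INTER_CUBIC)
cv2.imwrite("pics/crop2.png",np.hstack([f(t,290,170,130,130),f(s,190,150,150,150)])[:,:,::-1])
print(np.round(arm.observe()["qpos"],1))
```

```text
[ 3.8 26.6 79.7 -0.  73.8 12.1]
```

View pics/crop2.png

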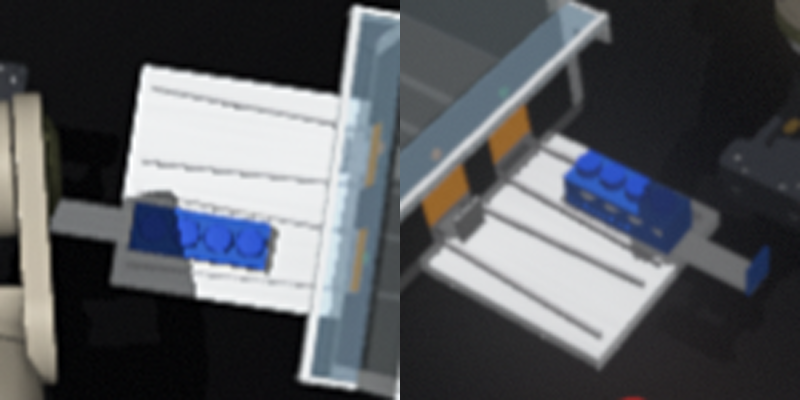

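Request:
{"api": "move_arm", "payload": {
  "rows": "0 0 0 -0.13 0.0187 0 0;0 0 0 -0.13 0.0187 0 0;0 0 0 -0.13 0.0187 0 0;0 0 0 -0.13 0.0187 0 0;0 0 0 -0.13 0.0187 0 0;0 0 0 -0.13 0.0187 0 0;0 0 0 0 0 0 0"
}}

```text
time: 7.7
position: [0.5388, 0.1536, 0.1806]
tcp_rot: [[0.099, 0.99, -0.104], [0.696, -0.144, -0.703], [-0.711, -0.002, -0.703]]
ft_force: [-0.2, 0.4, -0.5]
grip_width: 0.002
grasp_force: 0.0
```

Run:
```python
from meas import *
print(np.round(arm.observe()["qpos"],1),arm.observe()["position"])
T=snap("top","3");S=snap("side","3")
P={}
for n,c in(("top",T),("side",S)):
    im=cv2.cvtColor(c["image"],cv2.COLOR_RGB2HSV);m=cv2.inRange(im,(105,130,40),(125,255,255))
    k,l,st,ce=cv2.connectedComponentsWithStats(m)
    for i in range(1,k):
        if st[i,4]>15 and (n=="side" and 250<st[i,0]<400 or n=="top" and st[i,0]>250): print(n,st[i],ce[i].round(1),"lip plane",plane(c,*ce[i],.035),"captop",plane(c,*ce[i],.065))
```

```text
[ 18.8  38.4  69.8 -39.4  95.1  31.8] [0.53883084 0.15362565 0.18064474]
top [300 231   4  14  30] [301.3 236.9] lip plane [0.5376312  0.10342013 0.035     ] captop [0.5359819  0.10313342 0.065     ]
top [332 236  46  21 644] [354.7 246.5] lip plane [ 0.51383363 -0.03600951  0.035     ] captop [ 0.51266757 -0.03346497  0.065     ]
side [252 206  47  38 906] [275.5 223.7] lip plane [ 0.50708413 -0.03599595  0.035     ] captop [ 0.52923377 -0.02218251  0.065     ]
side [320 242   8  19  79] [323.7 250.4] lip plane [0.53470895 0.10393734 0.035     ] captop [0.55582797 0.11253012 0.065     ]
```

Request:
{"api": "move_arm", "payload": {
  "rows": "0 0 -0.04 0 0 0 0;0 0 -0.04 0 0 0 0;0 0 -0.03 0 0 0 0;-0.001 -0.004 -0.02 0 0 0 0;-0.0014 -0.01 0 0 0 0 0;-0.001 -0.01 0 0 0 0 0;0 0 0 0 0 0 0"
}}

```text
time: 8.5
position: [0.5362, 0.1281, 0.0546]
tcp_rot: [[0.107, 0.989, -0.101], [0.698, -0.147, -0.701], [-0.708, 0.004, -0.706]]
ft_force: [-0.1, 0.0, 0.1]
grip_width: 0.004
grasp_force: 0.0
```

Request:
{"api": "move_arm", "payload": {
  "rows": "-0.0012 -0.008 0 0 0 0 0;-0.0012 -0.008 0 0 0 0 0;-0.0012 -0.008 0 0 0 0 0;-0.0012 -0.008 0 0 0 0 0;0 0 0 0 0 0 0"
}}

```text
time: 9.0
position: [0.5309, 0.097, 0.0533]
tcp_rot: [[0.104, 0.989, -0.101], [0.698, -0.145, -0.702], [-0.709, 0.003, -0.705]]
ft_force: [0.4, 0.5, -0.0]
grip_width: 0.003
grasp_force: 0.2
```

Run:
```python
from meas import *
S=snap("side","4")
im=cv2.cvtColor(S["image"],cv2.COLOR_RGB2HSV);m=cv2.inRange(im,(105,130,40),(125,255,255))
k,l,st,ce=cv2.connectedComponentsWithStats(m)
for i in range(1,k):
    if st[i,4]>15 and 240<st[i,0]<400: print(st[i],ce[i].round(1),plane(S,*ce[i],.035))
cv2.imwrite("pics/crop4.png",cv2.resize(S["image"][150:300,190:390],(800,600),interpolation=cv2.INTER_CUBIC)[:,:,::-1])
```

```text
[242 202  46  37 867] [265.6 219.2] [ 0.50398565 -0.06499549  0.035     ]
[310 236   8  18  62] [312.8 243.6] [0.52656229 0.07256658 0.035     ]
```

View pics/crop4.png

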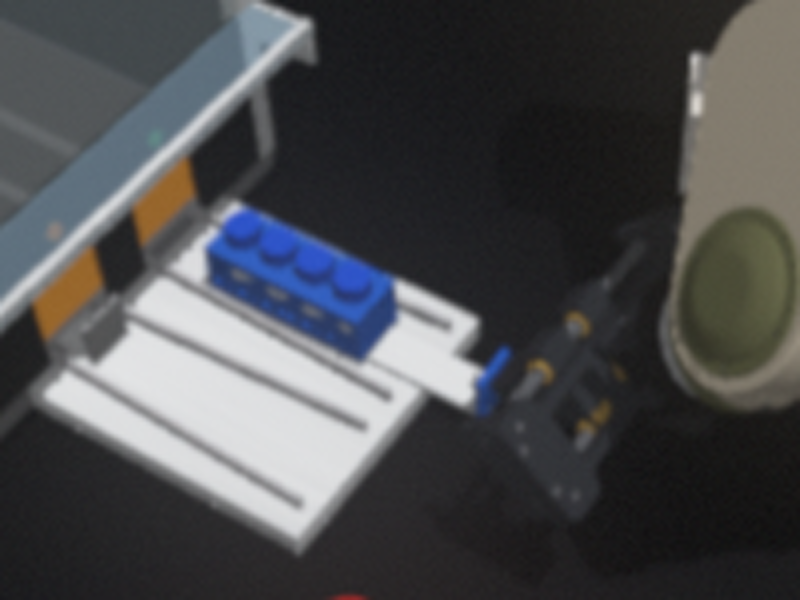

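Request:
{"api": "move_arm", "payload": {
  "rows": "-0.0011 -0.0079 -0.0015 0 0 0 0;-0.0011 -0.0079 -0.001 0 0 0 0;-0.0011 -0.0079 0 0 0 0 0;-0.0011 -0.0079 0 0 0 0 0;-0.0011 -0.0079 0 0 0 0 0;-0.0011 -0.0079 0 0 0 0 0;-0.0011 -0.0079 0 0 0 0 0;-0.0011 -0.0079 0 0 0 0 0;-0.0011 -0.0079 0 0 0 0 0;-0.0011 -0.0079 0 0 0 0 0"
}}

```text
time: 10.05
position: [0.5199, 0.0183, 0.0503]
tcp_rot: [[0.103, 0.99, -0.101], [0.698, -0.144, -0.702], [-0.709, 0.002, -0.705]]
ft_force: [0.9, 6.7, 3.3]
grip_width: 0.005
grasp_force: 2.9
```

Request:
{"api": "move_arm", "payload": {
  "rows": "-0.0011 -0.0079 0 0 0 0 0;-0.0011 -0.0079 0 0 0 0 0;-0.0011 -0.0079 0 0 0 0 0;-0.0011 -0.0079 0 0 0 0 0;-0.0011 -0.0079 0 0 0 0 0;-0.0011 -0.0079 0 0 0 0 0"
}}

```text
time: 10.65
position: [0.5132, -0.0292, 0.0503]
tcp_rot: [[0.103, 0.99, -0.101], [0.698, -0.144, -0.702], [-0.709, 0.002, -0.705]]
ft_force: [0.8, 4.4, 3.4]
grip_width: 0.005
grasp_force: 2.6
```

Run:
```python
from meas import *
print(np.round(arm.observe()["qpos"],1))
S=snap("side","5")
cv2.imwrite("pics/crop5.png",cv2.resize(S["image"][140:290,150:350],(800,600),interpolation=cv2.INTER_CUBIC)[:,:,::-1])
```

```text
[  1.6  41.8  92.  -49.7  66.4  39.2]
```

View pics/crop5.png

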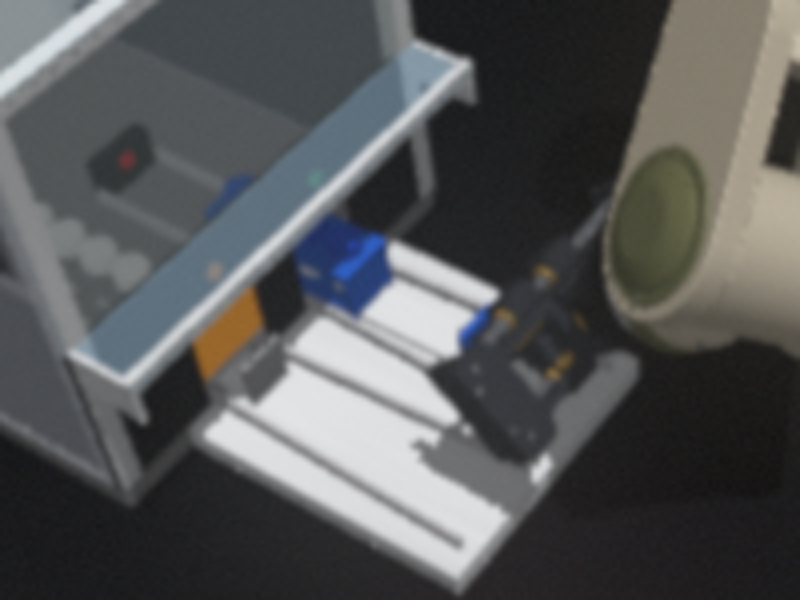

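The side crop shows the rack's front half inside the port with the flap lifted, and the fingers against the lip at (475,330). I'll keep pushing.

Request:
{"api": "move_arm", "payload": {
  "rows": "-0.0011 -0.0079 0 0 0 0 0;-0.0011 -0.0079 0 0 0 0 0;-0.0011 -0.0079 0 0 0 0 0;-0.0011 -0.0079 0 0 0 0 0;-0.0011 -0.0079 0 0 0 0 0;-0.0011 -0.0079 0 0 0 0 0;-0.0011 -0.0079 0 0 0 0 0;-0.0011 -0.0079 0 0 0 0 0;-0.0008 -0.006 0 0 0 0 0;-0.0006 -0.004 0 0 0 0 0"
}}

```text
time: 11.7
position: [0.503, -0.1023, 0.0502]
tcp_rot: [[0.103, 0.989, -0.101], [0.698, -0.145, -0.702], [-0.709, 0.002, -0.705]]
ft_force: [0.5, 5.6, 1.7]
grip_width: 0.002
grasp_force: 2.3
```

Request:
{"api": "move_arm", "payload": {
  "rows": "-0.0005 -0.003 0 0 0 0 0;-0.0004 -0.003 0 0 0 0 0"
}}

```text
time: 11.9
position: [0.5022, -0.1079, 0.0502]
tcp_rot: [[0.103, 0.99, -0.101], [0.698, -0.144, -0.702], [-0.709, 0.002, -0.705]]
ft_force: [1.9, 4.1, 3.4]
grip_width: 0.007
grasp_force: 2.3
```

Request:
{"api": "move_arm", "payload": {
  "rows": "-0.0004 -0.003 0 0 0 0 0;-0.0004 -0.003 0 0 0 0 0;-0.0002 -0.0015 0 0 0 0 0"
}}

```text
time: 12.2
position: [0.5012, -0.1155, 0.0502]
tcp_rot: [[0.103, 0.99, -0.101], [0.698, -0.144, -0.702], [-0.709, 0.002, -0.705]]
ft_force: [0.7, 4.5, 2.8]
grip_width: 0.004
grasp_force: 2.0
```

Request:
{"api": "move_arm", "payload": {
  "rows": "-0.0002 -0.0015 0 0 0 0 0;-0.0002 -0.0015 0 0 0 0 0"
}}

```text
time: 12.4
position: [0.5008, -0.1184, 0.0502]
tcp_rot: [[0.103, 0.99, -0.101], [0.698, -0.144, -0.702], [-0.709, 0.002, -0.705]]
ft_force: [1.2, 3.7, 3.4]
grip_width: 0.003
grasp_force: 2.0
```

Request:
{"api": "move_arm", "payload": {
  "rows": "-0.0002 -0.0015 0 0 0 0 0;-0.0002 -0.0015 0 0 0 0 0"
}}

```text
time: 12.6
position: [0.5004, -0.1214, 0.0502]
tcp_rot: [[0.103, 0.99, -0.101], [0.698, -0.144, -0.702], [-0.709, 0.002, -0.705]]
ft_force: [1.1, 3.4, 1.9]
grip_width: 0.004
grasp_force: 2.0
```

Request:
{"api": "move_arm", "payload": {
  "rows": "-0.0002 -0.0015 0 0 0 0 0;-0.0002 -0.0015 0 0 0 0 0"
}}

```text
time: 12.8
position: [0.5004, -0.1226, 0.0502]
tcp_rot: [[0.104, 0.99, -0.098], [0.7, -0.143, -0.7], [-0.707, 0.004, -0.707]]
ft_force: [2.0, 30.2, 8.8]
grip_width: 0.008
grasp_force: 15.0
```

Request:
{"api": "move_arm", "payload": {
  "rows": "0.0004 0.003 0 0 0 0 0;0.001 0.008 0 0 0 0 0;0.002 0.015 0 0 0 0 0;0.004 0.03 0 0 0 0 0;0.005 0.04 0 0 0 0 0;0.005 0.04 0.02 0 0 0 0;0.005 0.04 0.03 0 0 0 0;0.005 0.04 0.03 0 0 0 0;0 0 0.03 0 0 0 0;0 0 0 0 0 0 0"
}}

```text
time: 13.8
position: [0.5282, 0.0935, 0.1631]
tcp_rot: [[0.106, 0.99, -0.095], [0.699, -0.142, -0.701], [-0.707, 0.008, -0.707]]
ft_force: [1.3, -0.4, -0.1]
grip_width: 0.006
grasp_force: 0.0
```

Run:
```python
from meas import *
S=snap("side","6");T=snap("top","6")
im=cv2.cvtColor(S["image"],cv2.COLOR_RGB2HSV);m=cv2.inRange(im,(105,130,40),(125,255,255))
k,l,st,ce=cv2.connectedComponentsWithStats(m)
for i in range(1,k):
    if st[i,4]>10 and 150<st[i,0]<400: p=plane(S,*ce[i],.035);print(st[i],ce[i].round(1),p,"lane x",(p[:2]-[.4946,-.1648])@[-.143,-.99])
cv2.imwrite("pics/crop6.png",cv2.resize(S["image"][150:270,150:310],(800,600),interpolation=cv2.INTER_CUBIC)[:,:,::-1])
```

```text
[176 172  34  18 267] [192.1 180.5] [ 0.46136051 -0.30887417  0.035     ] lane x 0.14738667886134657
[234 201   9  15  70] [238.4 208.1] [ 0.4986875  -0.14514498  0.035     ] lane x -0.020042983046532445
```

View pics/crop6.png

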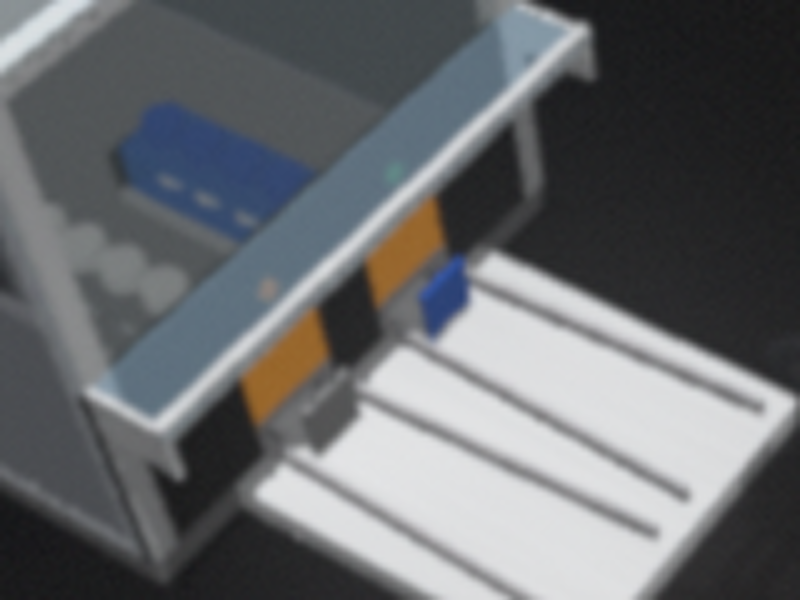

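The amber flap hangs shut at (405,250). The blue lip at (443,297) sits at the same depth as the used rack's lip, so the rack is home.

```bash
python3 -c "
from cell import arm
print(arm.finish_job())"
```

```text
the job is handed in; nothing more can be done
None
```

The blue rack is loaded in the free lane: it met the stop at about 30 N, the flap hung shut in the last picture, and I handed the job in at about 14 s; no verdict was returned.

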